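# Slide the covers of a four-well ingredient unit to open the opposite well

## Task

Open the well diagonally opposite the one that is open now: slide the round-knob cover over the open well, then slide the square-knob cover into the place this leaves, and leave the bar-handled cover where it is. The covers must stay down on the deck and be slid, never lifted. Slide each of the two on until it meets the rubber stop ahead of it and press it steadily home with about 12 N for half a second, never more than 20 N, before letting go; do not disturb the things standing around.

Things in the scene. Friction and masses are not known exactly. Their poses are not given: they have to be found in the camera images.
- unit: Fixed square steel unit, 204 x 204 mm, at any yaw, z up. Its deck, 42 mm up, has 2 x 2 wells nominally centred at x, y = +-41.5 mm from the origin (underside, between the wells), a steel cup sunk in each. A rim 12 mm thick, 10 mm higher than the deck, has inner faces at x, y = +83.5 and -96 mm. Covers slide only along its x or y, 83 to 96 mm from well to well, with 6 to 18 mm play in all.
- open_well (a point): Centre, at deck height, of the well open at the start: (-41.5, -41.5, 42) mm in the unit's frame. The round-knob and the bar-handled cover start on the two wells beside it, (+x, -y) and (-x, +y), either way round.
- opposite_well (a point): Centre, at deck height, of the diagonally opposite well, which shall be opened: (41.5, 41.5, 42) mm in the unit's frame. The square-knob cover starts on it.
- rail_x: The side of the rim at -x of the unit (inner face at unit x = -96 mm), stop for a cover slid toward -x. It carries an adjustable black rubber-faced stop strip, 140 mm long, 7 mm high, rigidly set 1.5 to 13.5 mm proud of the inner face; the setting differs each time, is not reported and must be felt. Origin: on the rail's middle line, 102 mm from the unit's origin, at deck height.
- rail_y: The side of the rim at -y of the unit (inner face at unit y = -96 mm), stop for a cover slid toward -y. It carries an adjustable black rubber-faced stop strip, 140 mm long, 7 mm high, rigidly set 1.5 to 13.5 mm proud of the inner face; the setting differs each time, is not reported and must be felt. Origin: on the rail's middle line, 102 mm from the unit's origin, at deck height.
- cover_round_grip (a point): Loose flat cover, 80 x 80 x 8 mm, about 0.35 kg, with an upright cylindrical black knob 28 mm in diameter and 34 mm high in the middle. The point is the knob's centre, half-way up: 17 mm above the cover's top face, 25 mm above its underside. Axes as the cover's, parallel to its sides and (within the play) to the unit's.
- cover_square_grip (a point): Loose flat cover, 80 x 80 x 8 mm, about 0.35 kg, with an upright square black knob 26 x 26 mm and 34 mm high in the middle, its faces parallel to the cover's sides. The point is the knob's centre, half-way up: 17 mm above the cover's top face, 25 mm above its underside. Axes as the cover's.
- cover_bar_grip (a point): Loose flat cover, 80 x 80 x 8 mm, about 0.35 kg, with a black bar handle 60 mm long (along the cover's x), 12 mm wide, 34 mm high; this cover stays where it is. The point is on its middle axis, 25 mm above its underside.
- cover_round: The round-knob cover itself. Origin: centre of its underside, z up.
- cover_square: The square-knob cover itself. Origin: centre of its underside, z up.
- cover_bar: The bar-handled cover itself. Origin: centre of its underside, z up.
- timer: Bystander: white and grey twist timer, 66 mm across, 48 mm high, loose. Origin: centre of its underside.
- thermometer: Bystander: probe thermometer, 198 x 26 x 18 mm, lying loose. Origin: under its middle.
- dessert_cup: Bystander: clear dessert cup, 86 mm across, 50 mm high, loose and light. Origin: centre of its underside.
Not all that is in view belongs to the job. What is shaped like the cover_square but yellow is not meant.

How it is judged:
On the way, in this order (a step that is already met when the one before it is completed fails the run):
1. the round-knob cover lies over the formerly open well and is pressed home against the stop ahead of it with at least 8 N ((((x of cover_bar_grip in the frame of unit below 0 m and y of cover_bar_grip in the frame of unit above 0.035 m) and (x of cover_round_grip in the frame of unit below -0.0415 m and y of cover_round_grip in the frame of unit below -0.035 m) and contact force between cover_round and rail_x above 8 N) or ((x of cover_bar_grip in the frame of unit above 0.035 m and y of cover_bar_grip in the frame of unit below 0 m) and (x of cover_round_grip in the frame of unit below -0.035 m and y of cover_round_grip in the frame of unit below -0.0415 m) and contact force between cover_round and rail_y above 8 N))), for 0.2 s.
2. the square-knob cover lies in the place this left and is pressed home against the stop ahead of it with at least 8 N ((((x of cover_bar_grip in the frame of unit below 0 m and y of cover_bar_grip in the frame of unit above 0.035 m) and (x of cover_square_grip in the frame of unit above 0.035 m and y of cover_square_grip in the frame of unit below -0.0415 m) and contact force between cover_square and rail_y above 8 N) or ((x of cover_bar_grip in the frame of unit above 0.035 m and y of cover_bar_grip in the frame of unit below 0 m) and (x of cover_square_grip in the frame of unit below -0.0415 m and y of cover_square_grip in the frame of unit above 0.035 m) and contact force between cover_square and rail_x above 8 N))), for 0.2 s.
At the end, for the whole second after the job is handed in: The round-knob cover lies over the formerly open well and the square-knob cover where the round one was, each past its well's centre toward its stop; the bar-handled cover is over its own well, the opposite well is open; all covers flat on the deck (0.05 rad) and at rest ((((x of cover_bar_grip in the frame of unit below 0 m and y of cover_bar_grip in the frame of unit above 0.035 m) and (x of cover_round_grip in the frame of unit below -0.0415 m and y of cover_round_grip in the frame of unit below -0.035 m) and (x of cover_square_grip in the frame of unit above 0.035 m and y of cover_square_grip in the frame of unit below -0.0415 m)) or ((x of cover_bar_grip in the frame of unit above 0.035 m and y of cover_bar_grip in the frame of unit below 0 m) and (x of cover_round_grip in the frame of unit below -0.035 m and y of cover_round_grip in the frame of unit below -0.0415 m) and (x of cover_square_grip in the frame of unit below -0.0415 m and y of cover_square_grip in the frame of unit above 0.035 m))) and angle between each of cover_round, cover_square, cover_bar's own z axis and vertical below 0.05 rad and linear speed of each of cover_round, cover_square, cover_bar below 0.01 m/s); the robot touches nothing.
It fails at once if a cover is lifted off the deck by more than 8 mm or tipped by more than 0.2 rad (height (world z) of any of cover_round, cover_square, cover_bar above 0.05 m or angle between any of cover_round, cover_square, cover_bar's own z axis and vertical above 0.2 rad).
It fails at once if a cover is pressed on one of the stop rails with more than 20 N (contact force between any of cover_round, cover_square, cover_bar and rail_x above 20 N or contact force between any of cover_round, cover_square, cover_bar and rail_y above 20 N).
It fails at once if the bar-handled cover is slid away (more than 12 mm) (distance of cover_bar from where it was at the start of the episode above 0.012 m).
It fails at once if the timer, thermometer or dessert cup is moved more than 25 mm (distance of any of timer, thermometer, dessert_cup from where it was at the start of the episode above 0.025 m).
It also fails if it takes over 64 s, if anything falls off the work surface, if the arm or the gripper's body presses on something with over 40 N, if the wrist force passes 120 N, or if a joint passes its speed limit or range.

## Robot

A 7-joint arm with a two-finger parallel gripper is mounted at the origin on a cart in front of the work surface, level with it; the furniture and walls round the work are solid. World frame = base frame: x ahead of the robot, y to its left, z up, the work surface at z = 0. Lengths are in m, angles in rad, forces in N, time in s.
With the tool pointing down it reaches from about 0.425 to 0.875 m from the base axis. Payload 4.7 kg.
Tool frame: the origin (TCP) lies between the finger pads; the fingertips stand 14 mm ahead of it and the grasp point (between the pads) lies 5 mm behind it; z points along the fingers, y is the line along which they close (so a half turn about z gives the same grasp; the last joint's range is limited). The gripper opens to 87 mm and grips with 3 to 60 N. Pads are 19 mm wide; open, the fingers measure 117 mm over their backs; the gripper's body (75 mm by 190 mm) begins 51 mm behind the grasp point.
Start: joints at [1.25, 0.321, -0.07, 1.45, 0.023, 1.371, -0.057], TCP at [0.214, -0.614, 0.237] pointing down, gripper open.
Joint ranges: [-2.86, 2.86], [-0.3, 2.09], [-1.38, 1.24], [0.06, 2.45], [-1.56, 4.7], [0.09, 2.05], [-2.69, 2.69]. Speed limits (rad/s): [2.57, 2.57, 3.14, 3.14, 3.14, 3.14, 3.14].

## Interface

Orientations are given as a rotation vector (axis times angle).
In Python, from bench import get_state, get_image, camera_params, close_job gives the robot as it stands. The module is installed in compiled form; this text tells all that it offers.
- The arm moves only by the tool arm_command, never from a script. Its argument "motion" is a list of rows, each a list of 5 numbers: the finger opening in mm, from 0 to 87, then the shift along the tool's x, y, z in mm, then the turn about the tool's z in degrees. In form: [[gripper, x, y, z, spin], ...]. A call has 1 to 5 rows; each row is the pose to reach, as a shift and turn from the pose commanded when the call began, along the tool's axes at that moment; what a row does not reach only later rows make up. A row lasts 1/12 s, in which the tool goes at most 41.7 mm and 7.16 degrees, less where a joint would pass 70% of its speed; a pose out of reach is approached as far as the arm can. A call with a gripper value outside its range is refused whole. The fingers move at their own pace and stop on an object; "newtons" is the grip in N (left out, the last holds). Time passes only in rows, so rows that repeat a pose let the fingers close. It gives the time, the measured TCP pose, the force, the opening and the grip force at its end, in the units of the state.
- get_state(): the state, without advancing time (a new reading comes with each control period).
- get_image(name): name is "side" or "top"; returns (picture, depth): 400x640x3 uint8, red, green, blue; 400x640 float32, m along the optical axis (not along the pixel's ray), 0 where there is no reading.
- camera_params(name): a dict with "intrinsics" (3x3 intrinsics, pixels), "D" ([k1, k2, p1, p2, k3] as OpenCV has them; the pictures are not rectified), "extrinsics" (4x4, takes a point from camera to world coordinates). Camera axes: x right, y down, z forward; pixel columns grow to the right and rows downward; lengths in m; the calibration is good to about 2 mm. A picture is of the moment at which its call begins. camera_params takes no time and is no camera call.
- close_job(): hands the job in; it is judged then, once.
The state is a dict: "time": time; "joint_positions": joint angles; "qd": joint speeds; "joint_torque": joint torques, N m; "position": TCP position; "tool_rot": TCP orientation; "ft_force": force on the tool from outside, world axes, zero at the start; "torque": the same for the moment, N m; "grip_width": opening from 0.0 (shut) to 1.0 (fully open); "grip_force": force on a finger pad.
Only numpy, scipy, OpenCV 4.12 (cv2) and the standard library are available. Lean on these libraries where they do the work, as an engineer would, in place of code of your own. Each camera call takes 0.05 s, during which the arm holds its last target. There are 200 camera calls.

## Working session

There is one attempt and no reset: what is moved stays moved. The work goes in short steps, Python scripts to look and compute and a tool call to move; the robot and the scene stay as the last step left them, time stands still between calls to the robot, and variables do not carry over. Pictures are saved under pics/ and viewed, at most 10 in all, crops included, and the job is handed in when it is done.

Besides the shell and the picture viewer there is one more tool, called after ">>>" by a JSON object that holds its "fn" and its "kwargs", one argument or row to a line. arm_command: Moves the arm, as the interface text tells. Its arguments: {"type":"object","properties":{"motion":{"type":"array"},"newtons":{"type":"number"}},"required":["motion"]}

```bash
mkdir -p pics
python3 - <<'E'
from bench import *
import cv2, numpy as np
s=get_state(); print(s)
for n in("top","side"):
    im,d=get_image(n); p=camera_params(n)
    np.savez(n+"0.npz",im=im,d=d); cv2.imwrite(f"pics/{n}0.png",im[:,:,::-1])
    print(n,p["intrinsics"],p["D"],p["extrinsics"])
E
```

```text
{'time': 0.0, 'joint_positions': array([ 1.25009114,  0.32182303, -0.07007542,  1.4516667 ,  0.02263748,
        1.37079803, -0.05688763]), 'qd': array([-3.68116016e-04, -2.97114016e-04,  8.42828541e-04, -8.88169709e-04,
        9.42681790e-05, -6.24816640e-04, -9.75052780e-04]), 'joint_torque': array([ 8.41359656e-05, -4.91288352e+01, -4.03519431e-01, -3.12532532e+01,
       -6.37794798e-02,  4.37053211e-02,  2.15193263e-04]), 'position': array([ 0.21334454, -0.61343581,  0.23546558]), 'tool_rot': array([-3.09583698e+00, -5.23213046e-01,  7.11147240e-04]), 'ft_force': array([ 0.5390711 , -0.02874245, -0.87970455]), 'torque': array([-0.02281268,  0.00381493, -0.02017828]), 'grip_force': 0.0, 'grip_width': 1.0033673592939178}
top [[512.17805659   0.         324.35354331]
 [  0.         512.17805659 208.18065865]
 [  0.           0.           1.        ]] [-0.11709331  0.          0.          0.          0.        ] [[ 0.07438154 -0.97684275  0.20061311  0.27083708]
 [-0.99722743 -0.0733046   0.012802    0.17001148]
 [ 0.00220032 -0.20100913 -0.9795869   1.12310055]
 [ 0.          0.          0.          1.        ]]
side [[402.48714155   0.         315.85060486]
 [  0.         402.48714155 199.94127611]
 [  0.           0.           1.        ]] [-0.02149371  0.          0.          0.          0.        ] [[-0.87436346 -0.31337412  0.37052017  0.15681852]
 [-0.4852187   0.57585188 -0.65799501  0.75516514]
 [-0.00716613 -0.75511011 -0.65555882  0.64567901]
 [ 0.          0.          0.          1.        ]]
```

View pics/top0.png

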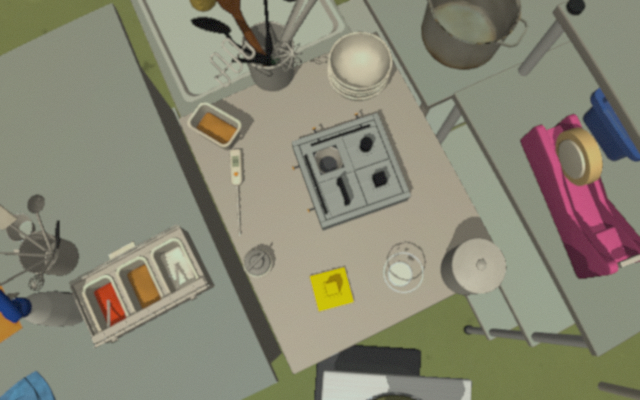

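View pics/side0.png

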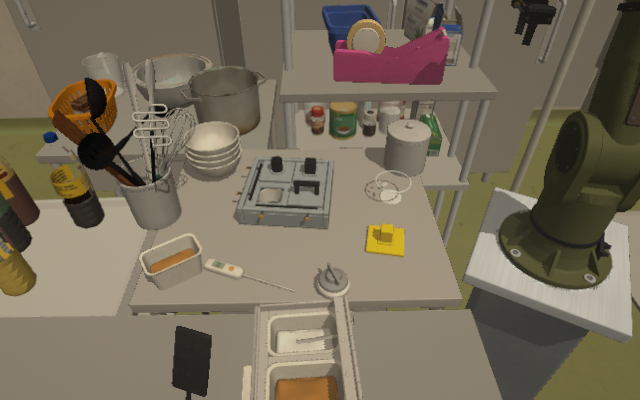

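The top view shows the unit centred near (351,170), with the open well (cup visible) at (327,160). The knobs are at (366,143) and (380,179), the bar is at (344,190), and the yellow decoy is at (332,288). I'll measure next and confirm in an enlarged crop.

```bash
cat > h.py <<'E'
import numpy as np, cv2
from bench import *
def cloud(n,d):
    p=camera_params(n);K=p["intrinsics"];v,u=np.mgrid[0:400,0:640]
    q=cv2.undistortPoints(np.stack([u,v],-1).reshape(-1,1,2).astype(float),K,np.array(p["D"])).reshape(400,640,2)
    P=np.dstack([q*d[...,None],d]); E=np.array(p["extrinsics"])
    W=P@E[:3,:3].T+E[:3,3]; W[d<=0]=np.nan
    return W
E
python3 - <<'E'
from h import *
z=np.load("top0.npz");im,d=z["im"],z["d"];W=cloud("top",d)
c=im[105:235,285:415]; cv2.imwrite("pics/crop0.png",cv2.resize(c,(598,598),interpolation=cv2.INTER_CUBIC)[:,:,::-1])
m=np.zeros((400,640),bool);m[105:235,285:415]=1
Z=W[...,2]
print(W[200,250],W[170,420])
mm=m&(Z>0.030)
n,lab,st,ce=cv2.connectedComponentsWithStats(mm.astype(np.uint8));k=1+np.argmax(st[1:,4]);s=lab==k
print(st[k],cv2.minAreaRect((W[s][:,:2]*1000).astype(np.float32)))
r=s&(Z>.047)&(Z<.060)
print('rim',np.median(Z[r]))
n,lab,st,ce=cv2.connectedComponentsWithStats((m&(Z>.073)).astype(np.uint8))
for i in range(1,n):
    P=W[lab==i]*1000; print(i,st[i],P.mean(0),cv2.minAreaRect(P[:,:2].astype(np.float32)))
for nm,c,R in(("timer",(260,260),25),("cup",(404,268),30),("therm",(237,190),50),("yellow",(332,288),28)):
    mk=np.zeros((400,640),np.uint8);cv2.circle(mk,c,R,1,-1);g=(mk>0)&(Z>.012);P=W[g];print(nm,P.min(0),P.max(0)) if len(P) else 0
E
```

```text
[0.50591113 0.35208055 0.00547118] [ 0.60670443 -0.02705559 -0.00227805]
[ 292  113  119  116 8166] ((586.1257934570312, 144.7519073486328), (220.45457458496094, 221.41366577148438), 24.106277465820312)
rim 0.05109267292322195
1 [360 137  13  14 143] [631.92180884 105.5020007   83.65615971] ((632.3320922851562, 105.62774658203125), (26.28682518005371, 27.12041664123535), 89.12242889404297)
2 [372 171  16  16 167] [556.95466785  72.16540941  83.44115459] ((557.8911743164062, 71.61070251464844), (25.772899627685547, 26.910053253173828), 24.02896499633789)
3 [337 177  14  28 168] [524.20146618 147.1396095   83.58207445] ((524.910400390625, 147.067626953125), (59.39864730834961, 12.042275428771973), 24.141878128051758)
timer [0.33544434 0.28789755 0.01210704] [0.39894877 0.35151229 0.05353249]
cup [ 0.32473193 -0.03128423  0.01411766] [0.40790429 0.05171763 0.05547421]
therm [0.42760402 0.36900058 0.01206726] [0.63938566 0.49381178 0.06548592]
yellow [0.27889077 0.11468046 0.01200026] [0.36214578 0.20432839 0.04819707]
```

View pics/crop0.png

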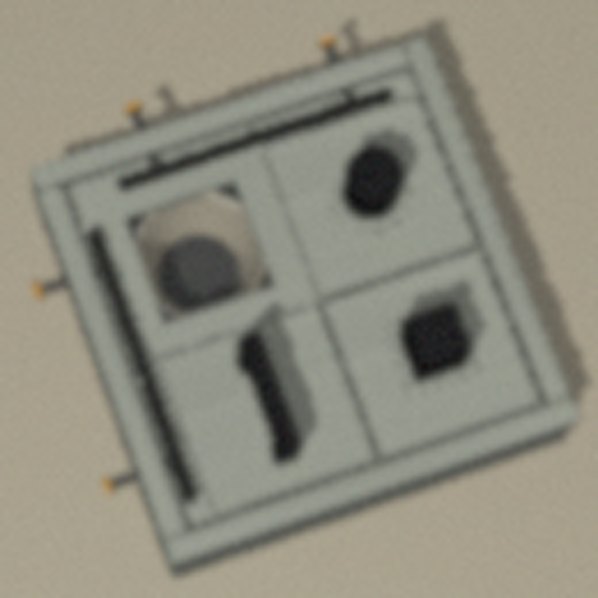

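Enlarged crop, with three knob-like candidates:
- The cylinder at crop (372,182) is the round cover.
- The black square knob at crop (436,340) sits on a deck cover, so it is the square cover.
- The yellow one off the unit at (332,288) is the decoy and is ignored.

The open well is at crop (200,255). The stop strips run along the top and left edges. The bar is therefore on (+x,-y), so round goes toward rail_y and square toward rail_x. Before moving I'll check the obstacle heights along the transit.

Run:
```python
from h import *
A=[]
for n in("top","side"):
    W=cloud(n,np.load(n+"0.npz")["d"]).reshape(-1,3);A.append(W[~np.isnan(W).any(1)])
P=np.vstack(A)
xs=np.arange(0.1,0.96,.05);ys=np.arange(-.8,.36,.05)
print("cols x",(xs*100).round().astype(int))
for y in ys:
    r=[]
    for x in xs:
        g=(abs(P[:,0]-x-.025)<.025)&(abs(P[:,1]-y-.025)<.025)
        r.append("%4d"%(P[g,2].max()*1000) if g.sum()>2 else "   .")
    print("%5.2f"%y,*r)
# rim fit with unit yaw
T=np.load("top0.npz");W=cloud("top",T["d"]);a=np.radians(24.1);ux=np.array([-np.cos(a),-np.sin(a)]);uy=np.array([np.sin(a),-np.cos(a)])
c=W[105:235,285:415].reshape(-1,3);c=c[(c[:,2]>.047)&(c[:,2]<.06)]
for nm,e in(("x",ux),("y",uy)):
    h,b=np.histogram(c[:,:2]@e*1000,np.arange(-900,300,3));k=h>8;print(nm,[(int(q),int(w)) for q,w in zip(b[:-1][k],h[k])])
for nm,p in(("round",(.6319,.1055)),("sq",(.557,.0722)),("bar",(.5242,.1471))):print(nm,np.dot(p,ux)*1000,np.dot(p,uy)*1000)
```

```text
cols x [10 15 20 25 30 35 40 45 50 55 60 65 70 75 80 85 90 95]
-0.80 -770 -768 -767 -766 -771    .    .  263    .    .    .    .    .    .  214  215  212    .
-0.75 -762 -767 -765 -768    .    . -159    . -160 -159  160    .    .    .    .  216  216  216
-0.70 -766 -765  314  314    . -160 -158  256  245  275  161  161    .    .    .    .    .  216
-0.65 -767 -765  327  314    .  161  249  286  293  282  163  160    .    .    .    .    .    .
-0.60 -766  343  342 -774  160  161  276  298  298  161  162    .  266    .  159  160    .    .
-0.55  332  334  334 -771  161  305  314  313  -19  161  161  269  269  269  267  160  260  247
-0.50 -767 -768 -767  161  347  307  321  256  161  164  268  268  -44  266  268  160  268  269
-0.45 -769 -767  160  164  165  165  311  164  164  267  268  171  170  270  267  160  160  -25
-0.40 -760 -768  163  166  164  293  289  264  231  271  271  226  268  268  163  160    .  -23
-0.35 -768 -769  162  164  164  293  278  260  236  391  393  393  393  394  393  163  -26  -23
-0.30 -765 -767 -761 -768  164  280  272  247  311  388  394  394  393  393  
[... 2306 characters left out ...]
(63, 64), (66, 74), (69, 77), (72, 80), (75, 56), (78, 29), (81, 30), (84, 29), (87, 31), (90, 65), (93, 68), (96, 68), (99, 64), (102, 67), (105, 67), (108, 66), (111, 71), (114, 67), (117, 61), (120, 47), (123, 112), (126, 110), (129, 119), (132, 112), (135, 111), (138, 114), (141, 106), (144, 129), (147, 118), (150, 86), (153, 94), (156, 78), (159, 77), (162, 76), (165, 77), (168, 82), (171, 81), (174, 78), (177, 77), (180, 96), (183, 111), (186, 111), (189, 110), (192, 111), (195, 108), (198, 111), (201, 62), (204, 108), (207, 120), (210, 123), (213, 118), (216, 52)]
round -619.898780163796 161.72001221691113
sq -537.930095958341 161.5334388362057
bar -538.5730864276628 79.76891986094138
```

>>> {"fn": "arm_command", "kwargs": {
  "motion": [
    [50,0,0,-37,0],
    [50,0,0,-74,0],
    [50,0,0,-111,-2],
    [50,0,0,-148,-4],
    [50,0,0,-185,-5]
  ],
  "newtons": 45
}}

```text
time: 0.52
position: [0.2134, -0.6135, 0.423]
tool_rot: [-3.071, -0.66, 0.0]
ft_force: [1.2, -1.1, 0.7]
grip_width: 0.705
grip_force: 0.0
```

>>> {"fn": "arm_command", "kwargs": {
  "motion": [
    [50,33,-23.6,0,0],
    [50,66,-47.2,0,0],
    [50,99,-70.8,0,0],
    [50,132,-94.4,0,0],
    [50,165,-118,0,0]
  ]
}}

```text
time: 0.93
position: [0.3163, -0.4368, 0.4211]
tool_rot: [-3.072, -0.658, 0.001]
ft_force: [0.3, 0.8, 0.5]
grip_width: 0.573
grip_force: 0.0
```

>>> {"fn": "arm_command", "kwargs": {
  "motion": [
    [50,33,-23.6,0,0],
    [50,66,-47.2,0,0],
    [50,99,-70.8,0,0],
    [50,132,-94.4,0,0],
    [50,165,-118,0,0]
  ]
}}

```text
time: 1.35
position: [0.4184, -0.2614, 0.4213]
tool_rot: [3.072, 0.658, -0.001]
ft_force: [1.2, -0.4, -0.1]
grip_width: 0.572
grip_force: 0.0
```

>>> {"fn": "arm_command", "kwargs": {
  "motion": [
    [50,33,-23.6,0,0],
    [50,66,-47.2,0,0],
    [50,99,-70.8,0,0],
    [50,132,-94.4,0,0],
    [50,165,-118,0,0]
  ]
}}

```text
time: 1.77
position: [0.5205, -0.0864, 0.4214]
tool_rot: [3.072, 0.657, -0.0]
ft_force: [0.1, -0.9, 0.4]
grip_width: 0.575
grip_force: 0.0
```

>>> {"fn": "arm_command", "kwargs": {
  "motion": [
    [50,33,-23.6,0,0],
    [50,66,-47.2,0,0],
    [50,99,-70.8,0,0],
    [50,132,-94.4,0,0],
    [50,165,-118,0,0]
  ]
}}

```text
time: 2.18
position: [0.6229, 0.0884, 0.4211]
tool_rot: [3.072, 0.657, -0.001]
ft_force: [0.6, -0.4, 0.4]
grip_width: 0.576
grip_force: 0.0
```

Run:
```python
from h import *
A=[]
for n in("top","side"):
    W=cloud(n,np.load(n+"0.npz")["d"]).reshape(-1,3);A.append(W[~np.isnan(W).any(1)])
P=np.vstack(A);P=P[(P[:,2]>.1)&(P[:,2]<.7)&(abs(P[:,1]-.15)<.4)&(P[:,0]>.35)&(P[:,0]<.95)]
def clr(c,yaw):
    a=np.radians(yaw);ex=np.array([np.cos(a),np.sin(a)]);ey=np.array([ex[1],-ex[0]])
    q=P[:,:2]-c;d=np.maximum(np.stack([abs(q@ex)-.0375,abs(q@ey)-.095],1),0);d=np.hypot(*d.T)
    i=d.argmin();print(c,yaw,"body",d[i].round(3),P[i].round(3),"link90",(np.hypot(*q[P[:,2]>.2].T)).min().round(3))
R=np.array([.632,.1055]);S=np.array([.557,.0722]);a=np.radians(24.2)
my=np.array([-np.sin(a),np.cos(a)]);mx=np.array([np.cos(a),np.sin(a)])
for t in(0,.045,.095):clr(R+t*my,24.2)
for t in(0,.045,.095):clr(S+t*mx,24.2);clr(S+t*mx,114.2)
```

```text
[0.632  0.1055] 24.2 body 0.063 [0.744 0.102 0.103] link90 0.17
[0.61355346 0.14654541] 24.2 body 0.063 [0.744 0.102 0.103] link90 0.148
[0.59305731 0.19215141] 24.2 body 0.074 [0.74  0.124 0.112] link90 0.138
[0.557  0.0722] 24.2 body 0.102 [ 0.668 -0.094  0.138] link90 0.241
[0.557  0.0722] 114.2 body 0.088 [0.744 0.102 0.103] link90 0.241
[0.59804541 0.09064654] 24.2 body 0.097 [ 0.71  -0.07   0.142] link90 0.201
[0.59804541 0.09064654] 114.2 body 0.044 [0.744 0.102 0.103] link90 0.201
[0.64365141 0.11114269] 24.2 body 0.05 [0.744 0.102 0.103] link90 0.159
[0.64365141 0.11114269] 114.2 body 0.0 [0.744 0.118 0.114] link90 0.159
```

>>> {"fn": "arm_command", "kwargs": {
  "motion": [
    [50,15,-12,0,0],
    [50,15,-12,40,0],
    [50,15,-12,80,0],
    [50,15,-12,120,0],
    [50,15,-12,160,0]
  ]
}}

```text
time: 2.6
position: [0.6307, 0.1042, 0.2593]
tool_rot: [3.072, 0.659, -0.001]
ft_force: [0.8, -0.2, 0.5]
grip_width: 0.572
grip_force: 0.0
```

>>> {"fn": "arm_command", "kwargs": {
  "motion": [
    [50,2,0,40,0],
    [50,2,0,80,0],
    [50,2,0,120,0],
    [50,2,0,150,0],
    [50,2,0,160,0]
  ]
}}

```text
time: 3.02
position: [0.629, 0.1036, 0.0953]
tool_rot: [-3.071, -0.658, 0.015]
ft_force: [-1.4, 0.3, -0.1]
grip_width: 0.577
grip_force: 0.0
```

>>> {"fn": "arm_command", "kwargs": {
  "motion": [
    [50,0,0,10,0],
    [50,0,0,20,0],
    [50,0,0,28,0],
    [50,0,0,30,0],
    [50,0,0,30,0]
  ]
}}

```text
time: 3.43
position: [0.6333, 0.105, 0.072]
tool_rot: [3.072, 0.658, 0.001]
ft_force: [1.2, -0.0, -0.0]
grip_width: 0.575
grip_force: 0.0
```

>>> {"fn": "arm_command", "kwargs": {
  "motion": [
    [20,0,0,0,0],
    [20,0,0,0,0],
    [20,0,0,0,0],
    [20,0,0,0,0],
    [20,0,0,0,0]
  ],
  "newtons": 30
}}

```text
time: 3.85
position: [0.6333, 0.1047, 0.0721]
tool_rot: [3.071, 0.658, 0.001]
ft_force: [-0.2, -0.1, 2.2]
grip_width: 0.314
grip_force: 30.0
```

>>> {"fn": "arm_command", "kwargs": {
  "motion": [
    [20,1,-5,0,0],
    [20,2,-15,0,0],
    [20,2,-25,0,0],
    [20,2,-35,0,0],
    [20,2,-40,0,0]
  ],
  "newtons": 50
}}

```text
time: 4.27
position: [0.6175, 0.1451, 0.0721]
tool_rot: [-3.07, -0.662, -0.001]
ft_force: [0.5, -2.1, 3.8]
grip_width: 0.311
grip_force: 50.0
```

>>> {"fn": "arm_command", "kwargs": {
  "motion": [
    [20,0,-8,0,0],
    [20,0,-16,0,0],
    [20,0,-24,0,0],
    [20,0,-30,0,0],
    [20,0,-34,0,0]
  ]
}}

```text
time: 4.68
position: [0.6043, 0.1744, 0.0721]
tool_rot: [3.071, 0.66, 0.002]
ft_force: [0.2, -1.9, 5.4]
grip_width: 0.311
grip_force: 50.0
```

>>> {"fn": "arm_command", "kwargs": {
  "motion": [
    [20,0,-1,0,0],
    [20,0,-2,0,0],
    [20,0,-3,0,0],
    [20,0,-4,0,0],
    [20,0,-5,0,0]
  ]
}}

```text
time: 5.1
position: [0.6028, 0.1777, 0.072]
tool_rot: [3.071, 0.657, 0.002]
ft_force: [1.0, -2.7, 5.5]
grip_width: 0.31
grip_force: 50.0
```

>>> {"fn": "arm_command", "kwargs": {
  "motion": [
    [20,0,-0.5,0,0],
    [20,0,-1,0,0],
    [20,0,-1.5,0,0],
    [20,0,-1.5,0,0]
  ]
}}

```text
time: 5.43
position: [0.6021, 0.1792, 0.072]
tool_rot: [3.071, 0.658, 0.002]
ft_force: [1.4, -2.0, 5.7]
grip_width: 0.312
grip_force: 50.0
```

>>> {"fn": "arm_command", "kwargs": {
  "motion": [
    [20,0,-0.5,0,0],
    [20,0,-1,0,0],
    [20,0,-1.5,0,0],
    [20,0,-1.5,0,0]
  ]
}}

```text
time: 5.77
position: [0.6015, 0.1806, 0.072]
tool_rot: [3.071, 0.658, 0.002]
ft_force: [1.5, -2.0, 5.6]
grip_width: 0.304
grip_force: 50.0
```

>>> {"fn": "arm_command", "kwargs": {
  "motion": [
    [20,0,-0.5,0,0],
    [20,0,-1,0,0],
    [20,0,-1,0,0]
  ]
}}

```text
time: 6.02
position: [0.6011, 0.1815, 0.0721]
tool_rot: [3.071, 0.658, 0.002]
ft_force: [0.7, -2.8, 6.0]
grip_width: 0.307
grip_force: 50.0
```

>>> {"fn": "arm_command", "kwargs": {
  "motion": [
    [20,0,-0.5,0,0],
    [20,0,-1,0,0],
    [20,0,-1,0,0]
  ]
}}

```text
time: 6.27
position: [0.6007, 0.1824, 0.0721]
tool_rot: [3.071, 0.658, 0.002]
ft_force: [1.8, -3.1, 4.9]
grip_width: 0.316
grip_force: 50.0
```

>>> {"fn": "arm_command", "kwargs": {
  "motion": [
    [20,0,-0.5,0,0],
    [20,0,-1,0,0],
    [20,0,-1,0,0]
  ]
}}

```text
time: 6.52
position: [0.6003, 0.1833, 0.072]
tool_rot: [3.071, 0.658, 0.002]
ft_force: [0.8, -3.4, 5.6]
grip_width: 0.307
grip_force: 50.0
```

>>> {"fn": "arm_command", "kwargs": {
  "motion": [
    [20,0,-0.5,0,0],
    [20,0,-1,0,0],
    [20,0,-1,0,0]
  ]
}}

```text
time: 6.77
position: [0.6, 0.184, 0.072]
tool_rot: [3.071, 0.657, 0.002]
ft_force: [0.8, -2.7, 4.9]
grip_width: 0.312
grip_force: 50.0
```

>>> {"fn": "arm_command", "kwargs": {
  "motion": [
    [20,0,-0.5,0,0],
    [20,0,-1,0,0],
    [20,0,-1,0,0]
  ]
}}

```text
time: 7.02
position: [0.6, 0.184, 0.072]
tool_rot: [3.07, 0.656, 0.002]
ft_force: [1.5, -3.7, 5.8]
grip_width: 0.307
grip_force: 50.0
```

>>> {"fn": "arm_command", "kwargs": {
  "motion": [
    [20,0,-0.5,0,0],
    [20,0,-1,0,0],
    [20,0,-1,0,0]
  ]
}}

```text
time: 7.27
position: [0.6, 0.184, 0.0721]
tool_rot: [3.069, 0.655, 0.002]
ft_force: [1.5, -6.2, 6.3]
grip_width: 0.309
grip_force: 50.0
```

>>> {"fn": "arm_command", "kwargs": {
  "motion": [
    [20,0,-0.7,0,0],
    [20,0,-1.4,0,0],
    [20,0,-2,0,0],
    [20,0,-2,0,0]
  ]
}}

```text
time: 7.6
position: [0.6, 0.1841, 0.0722]
tool_rot: [3.067, 0.653, 0.003]
ft_force: [2.8, -8.9, 6.7]
grip_width: 0.314
grip_force: 50.0
```

>>> {"fn": "arm_command", "kwargs": {
  "motion": [
    [20,0,-0.7,0,0],
    [20,0,-1.4,0,0],
    [20,0,-2,0,0],
    [20,0,-2.5,0,0],
    [20,0,-2.5,0,0]
  ]
}}

```text
time: 8.02
position: [0.5999, 0.1843, 0.0723]
tool_rot: [3.065, 0.651, 0.004]
ft_force: [4.9, -10.3, 6.0]
grip_width: 0.306
grip_force: 50.0
```

>>> {"fn": "arm_command", "kwargs": {
  "motion": [
    [20,0,-0.8,0,0],
    [20,0,-1.6,0,0],
    [20,0,-1.6,0,0],
    [20,0,-1.6,0,0],
    [20,0,-1.6,0,0]
  ]
}}

```text
time: 8.43
position: [0.5999, 0.1843, 0.0724]
tool_rot: [3.064, 0.649, 0.005]
ft_force: [5.2, -13.2, 7.2]
grip_width: 0.313
grip_force: 50.0
```

>>> {"fn": "arm_command", "kwargs": {
  "motion": [
    [20,0,0,0,0],
    [20,0,0,0,0],
    [20,0,0,0,0],
    [20,0,0,0,0],
    [20,0,0,0,0]
  ]
}}

```text
time: 8.85
position: [0.5999, 0.1844, 0.0724]
tool_rot: [3.064, 0.649, 0.005]
ft_force: [5.8, -13.1, 7.5]
grip_width: 0.311
grip_force: 50.0
```

>>> {"fn": "arm_command", "kwargs": {
  "motion": [
    [20,0,1.5,0,0],
    [20,0,3,0,0],
    [20,0,5,0,0],
    [20,0,6.5,0,0],
    [20,0,6.5,0,0]
  ]
}}

```text
time: 9.27
position: [0.6, 0.184, 0.0721]
tool_rot: [3.07, 0.655, 0.002]
ft_force: [2.7, -5.6, 6.4]
grip_width: 0.31
grip_force: 50.0
```

>>> {"fn": "arm_command", "kwargs": {
  "motion": [
    [20,0,1.5,0,0],
    [20,0,1.5,0,0],
    [50,0,1.5,0,0],
    [50,0,1.5,0,0],
    [50,0,1.5,0,0]
  ]
}}

```text
time: 9.68
position: [0.5981, 0.1851, 0.0706]
tool_rot: [-3.071, -0.659, 0.003]
ft_force: [0.3, 0.6, 0.4]
grip_width: 0.457
grip_force: 0.0
```

>>> {"fn": "arm_command", "kwargs": {
  "motion": [
    [50,0,0,-10,0],
    [50,0,0,-30,0],
    [50,0,0,-50,0],
    [50,0,0,-60,0],
    [50,0,0,-60,0]
  ]
}}

```text
time: 10.1
position: [0.6008, 0.1855, 0.1345]
tool_rot: [-3.071, -0.659, -0.007]
ft_force: [-0.2, 0.7, -0.1]
grip_width: 0.57
grip_force: 0.0
```

Run:
```python
from h import *
s=get_state();print(s["position"],s["tool_rot"],s["ft_force"])
im,d=get_image("top");cv2.imwrite("pics/top1.png",cv2.resize(im[105:235,285:415],(520,520))[:,:,::-1])
W=cloud("top",d);Z=W[...,2];m=np.zeros((400,640),bool);m[105:235,285:415]=1
n,lab,st,ce=cv2.connectedComponentsWithStats((m&(Z>.073)&(Z<.09)).astype(np.uint8))
for i in range(1,n):
    if st[i,4]>40:P=W[lab==i]*1000; print(i,st[i],P.mean(0))
```

```text
[0.60077562 0.18547903 0.13453054] [-3.07135335 -0.65857229 -0.00739762] [-0.18404422  0.73130845 -0.09560532]
1 [321 152  13  11  98] [594.50251164 184.48023958  83.15645952]
2 [337 177  14  28 168] [523.92879424 147.16424792  83.70505027]
```

View pics/top1.png

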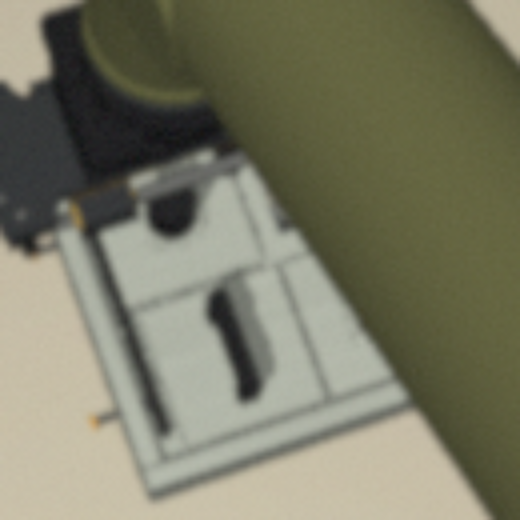

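The round cover is against the left stop, with its knob at crop (172,205), and the bar is unmoved at (240,345). Next I move over the square knob.

>>> {"fn": "arm_command", "kwargs": {
  "motion": [
    [50,-25,25,0,0],
    [50,-50,50,0,0],
    [50,-75,75,0,0],
    [50,-86,85,0,0],
    [50,-86,85,0,0]
  ]
}}

```text
time: 10.57
position: [0.5539, 0.0658, 0.1297]
tool_rot: [3.071, 0.647, -0.007]
ft_force: [-0.5, 0.5, -0.9]
grip_width: 0.576
grip_force: 0.0
```

Run:
```python
from bench import *
s=get_state();p=s["position"];print(p,s["tool_rot"],s["ft_force"])
import numpy as np;from scipy.spatial.transform import Rotation as R
print(R.from_rotvec(s["tool_rot"]).inv().apply(np.array([.5572,.0720,.071])-p)*1000)
```

```text
[0.55385755 0.06581316 0.12965078] [ 3.07133166  0.64708296 -0.00709524] [-0.45681131  0.52771247 -0.85604076]
[ 5.84805084 -4.41998588 58.61422701]
```

>>> {"fn": "arm_command", "kwargs": {
  "motion": [
    [50,0,0,0,0],
    [50,0,0,0,0],
    [50,0,0,0,0]
  ]
}}

```text
time: 10.82
position: [0.5558, 0.0735, 0.1312]
tool_rot: [-3.07, -0.662, 0.0]
ft_force: [-0.0, 0.5, 0.5]
grip_width: 0.579
grip_force: 0.0
```

Run:
```python
from bench import *
s=get_state();p=s["position"];print(p,s["tool_rot"],s["ft_force"])
import numpy as np;from scipy.spatial.transform import Rotation as R
print(R.from_rotvec(s["tool_rot"]).inv().apply(np.array([.5572,.0720,.071])-p)*1000)
```

```text
[0.55575158 0.07345795 0.13122809] [-3.06987267e+00 -6.61647149e-01  1.16549884e-04] [-0.02642479  0.54353447  0.46123432]
[ 0.70805926  1.99834645 60.22583779]
```

>>> {"fn": "arm_command", "kwargs": {
  "motion": [
    [50,1,2,15,0],
    [50,1,2,30,0],
    [50,1,2,45,0],
    [50,1,2,56,0],
    [50,1,2,60,0]
  ]
}}

```text
time: 11.23
position: [0.5563, 0.0713, 0.0695]
tool_rot: [-3.07, -0.661, 0.005]
ft_force: [-0.0, 0.3, -0.7]
grip_width: 0.573
grip_force: 0.0
```

>>> {"fn": "arm_command", "kwargs": {
  "motion": [
    [50,0,0,0,0],
    [18,0,0,0,0],
    [18,0,0,0,0],
    [18,0,0,0,0],
    [18,0,0,0,0]
  ],
  "newtons": 20
}}

```text
time: 11.65
position: [0.5581, 0.0701, 0.0723]
tool_rot: [3.071, 0.658, 0.002]
ft_force: [-0.0, 0.3, -0.8]
grip_width: 0.355
grip_force: 0.0
```

>>> {"fn": "arm_command", "kwargs": {
  "motion": [
    [18,0,0,0,0],
    [18,0,0,0,0],
    [18,0,0,0,0]
  ],
  "newtons": 60
}}

```text
time: 11.9
position: [0.5579, 0.07, 0.0721]
tool_rot: [3.072, 0.658, 0.001]
ft_force: [-0.3, -0.3, 3.5]
grip_width: 0.295
grip_force: 60.0
```

>>> {"fn": "arm_command", "kwargs": {
  "motion": [
    [18,5,-1,0,0],
    [18,15,-1.5,0,0],
    [18,25,-1.5,0,0],
    [18,35,-1.5,0,0],
    [18,40,-1.5,0,0]
  ]
}}

```text
time: 12.32
position: [0.5942, 0.0881, 0.0721]
tool_rot: [3.071, 0.658, 0.0]
ft_force: [-4.7, -2.3, 8.3]
grip_width: 0.29
grip_force: 60.0
```

>>> {"fn": "arm_command", "kwargs": {
  "motion": [
    [18,8,0,0,0],
    [18,16,0,0,0],
    [18,24,0,0,0],
    [18,30,0,0,0],
    [18,35,0,0,0]
  ]
}}

```text
time: 12.73
position: [0.6256, 0.1022, 0.0722]
tool_rot: [3.071, 0.658, -0.001]
ft_force: [-3.1, -1.7, 6.5]
grip_width: 0.298
grip_force: 60.0
```

>>> {"fn": "arm_command", "kwargs": {
  "motion": [
    [18,1,0,0,0],
    [18,2,0,0,0],
    [18,3,0,0,0],
    [18,4,0,0,0],
    [18,5,0,0,0]
  ]
}}

```text
time: 13.15
position: [0.6297, 0.104, 0.0721]
tool_rot: [3.071, 0.658, -0.002]
ft_force: [-3.3, -2.3, 6.4]
grip_width: 0.292
grip_force: 60.0
```

>>> {"fn": "arm_command", "kwargs": {
  "motion": [
    [18,1,0,0,0],
    [18,2,0,0,0],
    [18,3,0,0,0],
    [18,4,0,0,0],
    [18,4,0,0,0]
  ]
}}

```text
time: 13.57
position: [0.6336, 0.1057, 0.0721]
tool_rot: [3.071, 0.658, -0.001]
ft_force: [-1.8, -1.3, 5.1]
grip_width: 0.298
grip_force: 60.0
```

>>> {"fn": "arm_command", "kwargs": {
  "motion": [
    [18,0.5,0,0,0],
    [18,1,0,0,0],
    [18,1.5,0,0,0],
    [18,1.5,0,0,0]
  ]
}}

```text
time: 13.9
position: [0.6348, 0.1063, 0.0721]
tool_rot: [3.071, 0.658, -0.001]
ft_force: [-2.9, -0.8, 5.8]
grip_width: 0.295
grip_force: 60.0
```

>>> {"fn": "arm_command", "kwargs": {
  "motion": [
    [18,0.5,0,0,0],
    [18,1,0,0,0],
    [18,1.5,0,0,0],
    [18,1.5,0,0,0]
  ]
}}

```text
time: 14.23
position: [0.635, 0.1063, 0.0722]
tool_rot: [3.071, 0.657, -0.006]
ft_force: [-6.3, -2.7, 9.4]
grip_width: 0.296
grip_force: 60.0
```

>>> {"fn": "arm_command", "kwargs": {
  "motion": [
    [18,0.4,0,0,0],
    [18,0.8,0,0,0],
    [18,1.2,0,0,0],
    [18,1.2,0,0,0]
  ]
}}

```text
time: 14.57
position: [0.635, 0.1063, 0.0722]
tool_rot: [3.07, 0.657, -0.01]
ft_force: [-10.3, -3.4, 12.3]
grip_width: 0.295
grip_force: 60.0
```

>>> {"fn": "arm_command", "kwargs": {
  "motion": [
    [18,0.4,0,-0.7,0],
    [18,0.8,0,-1.4,0],
    [18,1,0,-2,0],
    [18,1,0,-2,0]
  ]
}}

```text
time: 14.9
position: [0.6352, 0.1064, 0.0724]
tool_rot: [3.07, 0.657, -0.013]
ft_force: [-7.1, -3.1, 5.9]
grip_width: 0.293
grip_force: 60.0
```

>>> {"fn": "arm_command", "kwargs": {
  "motion": [
    [18,0.6,0,0,0],
    [18,1.2,0,0,0],
    [18,1.8,0,0,0],
    [18,1.8,0,0,0]
  ]
}}

```text
time: 15.23
position: [0.6353, 0.1065, 0.0725]
tool_rot: [3.069, 0.657, -0.019]
ft_force: [-13.1, -4.9, 9.6]
grip_width: 0.292
grip_force: 60.0
```

>>> {"fn": "arm_command", "kwargs": {
  "motion": [
    [18,0.4,0,0,0],
    [18,0.4,0,0,0],
    [18,0.4,0,0,0],
    [18,0.4,0,0,0],
    [18,0.4,0,0,0]
  ]
}}

```text
time: 15.65
position: [0.6353, 0.1064, 0.0725]
tool_rot: [3.069, 0.657, -0.02]
ft_force: [-13.2, -5.8, 9.9]
grip_width: 0.292
grip_force: 60.0
```

>>> {"fn": "arm_command", "kwargs": {
  "motion": [
    [18,0,0,0,0],
    [18,0,0,0,0],
    [18,0,0,0,0]
  ]
}}

```text
time: 15.9
position: [0.6354, 0.1064, 0.0725]
tool_rot: [3.069, 0.657, -0.02]
ft_force: [-15.1, -5.0, 10.1]
grip_width: 0.292
grip_force: 60.0
```

>>> {"fn": "arm_command", "kwargs": {
  "motion": [
    [18,-1,0,0,0],
    [18,-2,0,0,0],
    [18,-3,0,0,0],
    [18,-3.5,0,0,0],
    [18,-3.5,0,0,0]
  ]
}}

```text
time: 16.32
position: [0.6351, 0.1064, 0.0724]
tool_rot: [3.071, 0.657, -0.008]
ft_force: [-5.6, -2.7, 0.6]
grip_width: 0.293
grip_force: 60.0
```

>>> {"fn": "arm_command", "kwargs": {
  "motion": [
    [18,-1,0,0,0],
    [18,-1,0,0,0],
    [50,-1,0,0,0],
    [50,-1,0,0,0],
    [50,-1,0,0,0]
  ]
}}

```text
time: 16.73
position: [0.6374, 0.1079, 0.0742]
tool_rot: [-3.071, -0.658, -0.004]
ft_force: [0.2, 0.5, 1.0]
grip_width: 0.44
grip_force: 0.0
```

>>> {"fn": "arm_command", "kwargs": {
  "motion": [
    [50,0,0,0,0],
    [50,0,0,0,0],
    [50,0,0,-20,0],
    [50,0,0,-50,0],
    [50,0,0,-90,0]
  ]
}}

```text
time: 17.15
position: [0.6344, 0.1066, 0.1617]
tool_rot: [-3.071, -0.658, 0.008]
ft_force: [0.1, -0.0, 0.3]
grip_width: 0.568
grip_force: 0.0
```

>>> {"fn": "arm_command", "kwargs": {
  "motion": [
    [50,-10,5,-40,0],
    [50,-40,20,-65,0],
    [50,-78,35,-70,0],
    [50,-115,50,-70,0],
    [50,-150,65,-70,0]
  ]
}}

```text
time: 17.57
position: [0.5253, -0.0144, 0.2346]
tool_rot: [3.07, 0.659, 0.003]
ft_force: [-0.4, -1.0, -0.6]
grip_width: 0.575
grip_force: 0.0
```

Run:
```python
from h import *
s=get_state();print(s["position"],s["ft_force"])
for n in("top","side"):
    im,d=get_image(n);cv2.imwrite(f"pics/{n}2.png",im[:,:,::-1])
    W=cloud(n,d);Z=W[...,2]
    g=(Z>.075)&(Z<.09)&(abs(W[...,0]-.58)<.12)&(abs(W[...,1]-.13)<.12)
    c,lab,st,ce=cv2.connectedComponentsWithStats(g.astype(np.uint8))
    for i in range(1,c):
        if st[i,4]>25:
            P=(W[lab==i]*1000).mean(0);print(n,st[i],P.round(1),"unit",round(-P[0]*.9128-P[1]*.4083+581.5,1),round(P[0]*.4083-P[1]*.9128-121,1))
```

```text
[ 0.52526468 -0.01443976  0.23455234] [-0.35468524 -1.04734169 -0.64962301]
top [358 135  15  15 158] [633.9 108.1  84. ] unit -41.2 39.2
top [321 149  13  14 138] [598.3 185.6  83.7] unit -40.5 -46.2
top [337 177  14  28 167] [524.2 147.2  83.7] unit 43.0 -41.3
side [269 156  12  10 101] [633.5 109.8  82.4] unit -41.6 37.4
side [263 177  13  12 105] [598.5 186.7  82.6] unit -41.1 -47.1
side [293 180  27   7 156] [524.2 147.8  81.4] unit 42.7 -41.9
```

View pics/top2.png

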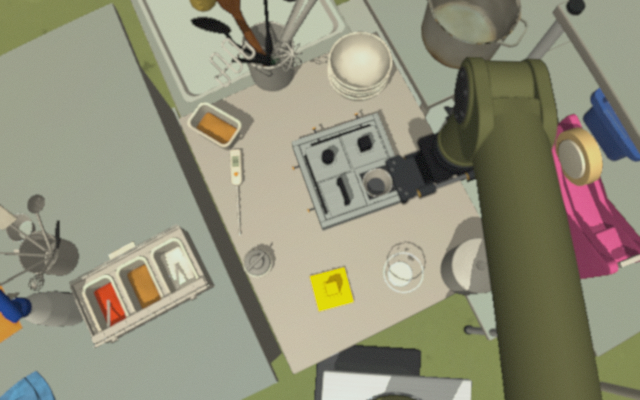

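View pics/side2.png

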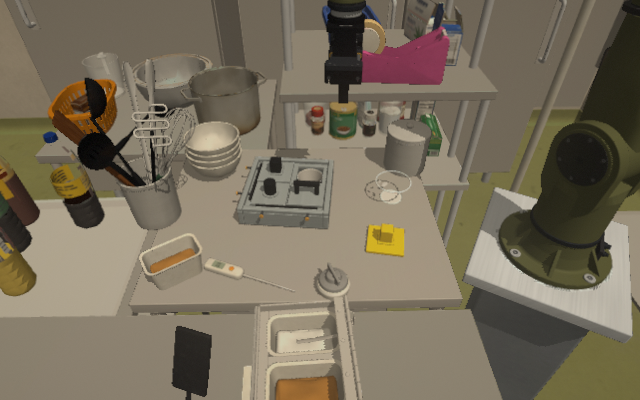

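The bystanders are unmoved, the opposite well at (377,180) is open, round is at (328,157) and square at (365,143). The square's x is close to its limit, so I'll check its contact with the stop in a crop.

Run:
```python
from h import *
p=camera_params("top");K=p["intrinsics"];E=np.linalg.inv(np.array(p["extrinsics"]))
ims=[get_image("top")[0].astype(float) for _ in range(8)];im=np.mean(ims,0)
a=np.radians(24.1);ux=np.array([-np.cos(a),-np.sin(a)]);uy=np.array([np.sin(a),-np.cos(a)]);O=-581.5*ux*-0+(-581.5)*ux+121*uy
# ortho at cover-top plane z=.050, 4px/mm ; rows: x from -115..+5 ; cols y from 100..-110
xs=np.arange(-115,35,.35);ys=np.arange(-115,105,.35)[::-1]
X,Y=np.meshgrid(xs,ys,indexing="ij")
P=np.stack([(O[0]+X*ux[0]+Y*uy[0])/1000,(O[1]+X*ux[1]+Y*uy[1])/1000,np.full(X.shape,.05)],-1).reshape(-1,3)
uv,_=cv2.projectPoints(P,cv2.Rodrigues(E[:3,:3])[0],E[:3,3],K,np.array(p["D"]))
m=uv.reshape(*X.shape,2).astype(np.float32)
o=cv2.remap(im.astype(np.float32),m[...,0],m[...,1],cv2.INTER_CUBIC)
cv2.imwrite("pics/ortho.png",np.clip(o,0,255)[:,:,::-1])
# profile along x at square's columns, avoiding the knob
for y0 in(18,62):
    c=(abs(ys-y0)<8);g=o[:,c].mean((1,2));print(y0,[(round(float(x),1),int(v)) for x,v in zip(xs[::4],g[::4])][:80])
```

```text
18 [(-115.0, 165), (-113.6, 152), (-112.2, 136), (-110.8, 125), (-109.4, 126), (-108.0, 137), (-106.6, 151), (-105.2, 161), (-103.8, 166), (-102.4, 169), (-101.0, 169), (-99.6, 166), (-98.2, 158), (-96.8, 145), (-95.4, 134), (-94.0, 133), (-92.6, 138), (-91.2, 138), (-89.8, 123), (-88.4, 95), (-87.0, 70), (-85.6, 66), (-84.2, 89), (-82.8, 120), (-81.4, 146), (-80.0, 162), (-78.6, 168), (-77.2, 169), (-75.8, 168), (-74.4, 168), (-73.0, 167), (-71.6, 167), (-70.2, 167), (-68.8, 166), (-67.4, 166), (-66.0, 165), (-64.6, 166), (-63.2, 166), (-61.8, 166), (-60.4, 165), (-59.0, 165), (-57.6, 165), (-56.2, 164), (-54.8, 163), (-53.4, 164), (-52.0, 165), (-50.6, 166), (-49.2, 167), (-47.8, 167), (-46.4, 165), (-45.0, 164), (-43.6, 165), (-42.2, 164), (-40.8, 164), (-39.4, 164), (-38.0, 166), (-36.6, 166), (-35.2, 165), (-33.8, 164), (-32.4, 164), (-31.0, 166), (-29.6, 167), (-28.2, 167), (-26.8, 167), (-25.4, 168), (-24.0, 169), (-22.6, 170), (-21.2, 170), (-19.8, 170), (-18.4, 169), (-17.0, 169), (-15.6, 169), (-14.2, 169), (-12.8, 169), (-11.4, 169), (-10.0, 169), (-8.6, 169), (-7.2, 167),
[... 562 characters left out ...]
2, 98), (-61.8, 96), (-60.4, 96), (-59.0, 97), (-57.6, 98), (-56.2, 98), (-54.8, 99), (-53.4, 100), (-52.0, 99), (-50.6, 98), (-49.2, 98), (-47.8, 99), (-46.4, 101), (-45.0, 105), (-43.6, 109), (-42.2, 115), (-40.8, 123), (-39.4, 131), (-38.0, 139), (-36.6, 145), (-35.2, 151), (-33.8, 157), (-32.4, 162), (-31.0, 165), (-29.6, 167), (-28.2, 167), (-26.8, 167), (-25.4, 167), (-24.0, 169), (-22.6, 170), (-21.2, 170), (-19.8, 170), (-18.4, 169), (-17.0, 169), (-15.6, 169), (-14.2, 169), (-12.8, 169), (-11.4, 169), (-10.0, 169), (-8.6, 168), (-7.2, 165), (-5.8, 160), (-4.4, 153)][ WARN:0@16.920] global loadsave.cpp:1063 imwrite_ Unsupported depth image for selected encoder is fallbacked to CV_8U.
```

View pics/ortho.png

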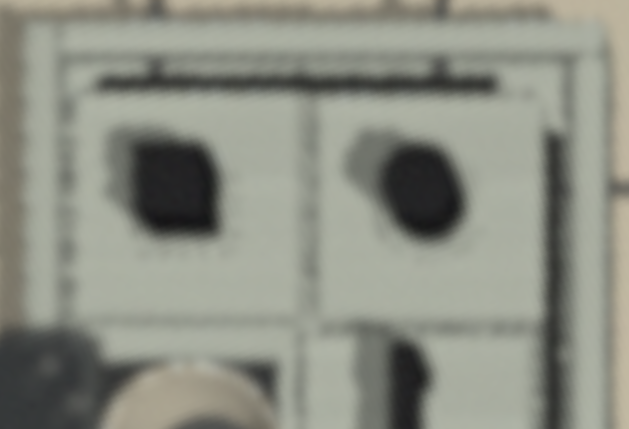

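The square cover's front edge lies flush on the top stop strip, and the round cover's on the right-hand strip. The robot is clear, so I'm handing in.

```bash
python3 -c "
from bench import *
print(close_job())"
```

```text
the job is handed in; nothing more can be done
None
```

The job is handed in (no verdict came back): the round cover is on the formerly open well and the square cover is in its old place, each pressed against its stop at an estimated 10–15 N; the opposite well is open, and the bar cover and bystanders look unmoved in the final pictures.

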